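# Stopper the side-arm flask and show its side arm to the inspection camera

### The arm

A 7-joint arm with a two-finger parallel gripper is mounted at the origin on the work surface. World frame = base frame: x ahead of the robot, y to its left, z up, the work surface at z = 0. Lengths are in mm, angles in rad, forces in N, time in s.
With the tool pointing down it reaches from about 400 to 750 mm from the base axis. Payload 19.5 kg.
Tool frame: the origin (TCP) lies on the centre line of the jaws, within the pads' length; the fingertips stand 22 mm ahead of it and the grasp point (between the pads) lies 3 mm ahead of it; z points along the fingers, y is the direction in which the jaws open and shut (so a half turn about z gives the same grasp; the last joint's range is limited). The gripper opens to 85 mm and grips with 20 to 120 N. Pads are 22 mm wide; open, the fingers measure 114 mm over their backs; the gripper's body (76 mm by 85 mm) begins 54 mm behind the grasp point. The pads swing forward as they close: fully open they stand 13 mm farther back than shut.
Start: joints at [-1.33, 0.707, -0.028, 1.485, 0.022, 0.951, -0.075], TCP at [160.44, 552.138, 253.268] pointing down, gripper open.
Joint ranges: [-2.71, 2.71], [-0.32, 2.16], [-1.57, 1.52], [0, 2.45], [-1.46, 4.6], [0, 2.02], [-2.83, 2.83]. Speed limits (rad/s): [1.89, 1.89, 2.57, 2.57, 3.01, 3.01, 3.01].

### API

Orientations are given as a unit quaternion [w, x, y, z].
In Python, from plant import sensors, vision, robot gives the robot as it stands. The module is installed in compiled form; this text tells all that it offers.
- The arm moves only by the tool drive_tool, never from a script. Its argument "deltas" is a list of rows, each a list of 7 numbers: the shift along the tool's x, y, z in m, then the turn, a rotation vector about the tool's x, y, z in rad, then the finger opening in m, from 0 to 0.0854. A call has 1 to 12 rows; each row shifts and turns the pose as measured when the row begins, along the tool's axes as they then stand; what a row does not reach is not made up. A row lasts 1/8 s, in which the tool goes at most 62.5 mm and 10.7 degrees, less where a joint would pass 70% of its speed; a pose out of reach is approached as far as the arm can. A call with a gripper value outside its range is refused whole. The fingers move at their own pace and stop on an object; "squeeze" is the grip in N (left out, the last holds). Time passes only in rows, so rows that do not move let the fingers close. It gives the time, the measured TCP pose, the force and the opening at its end, in the units of the state.
- sensors.read_state(): the state, without advancing time (a new reading comes with each control period).
- vision.capture(name): name is "scene" or "top" or "wrist"; returns a dict with "img" (384x512x3 uint8, red, green, blue), "intrinsics" (3x3 intrinsics, pixels), "world_to_cam" (4x4, takes a point from world to camera coordinates). Camera axes: x right, y down, z forward; pixel columns grow to the right and rows downward; lengths in mm; the calibration is good to about 2 mm. A picture is of the moment at which its call begins. There is no depth.
- robot.hand_in(): hands the job in, once; it reports no verdict.
The state is a dict: "t": time; "joints": joint angles; "qd": joint speeds; "joint_torque": joint torques, N m; "tool_pos": TCP position; "tool_rot": TCP orientation; "contact_force": force on the tool from outside, world axes, zero at the start; "ft_torque": the same for the moment, N m; "opening": opening from 0.0 (shut) to 1.0 (fully open).
Only numpy, scipy, OpenCV 4.12 (cv2) and the standard library are available. Lean on these libraries where they do the work, as an engineer would, in place of code of your own. Each camera call takes 0.05 s, during which the arm holds its last target.

### The job

Take the stopper with the thick grip from the white rack and seat it fully in the neck of the flask that has a side arm. Then pick the stoppered flask up and show the mouth of its side arm to the inspection camera: flask upright, side arm pointing straight at the lens, its open end level with the lens centre and about 80 mm in front of the lens; finish there, still holding the flask in the air and keeping it still. Do not bump the camera, and leave the slim stopper and the other glassware and bottle standing where they are.

Things in the scene. Friction and masses are not known exactly. Their poses are not given: they have to be found in the camera images.
- flask: Clear glass conical flask with a side arm, loose, about 180 g, 150 mm tall, open top. Base 86 mm across; from 12 mm up the sides slope in to the straight neck, which runs from 100 to 150 mm above the base: outside diameter 38 mm, bore 30 mm. Origin: centre of the underside; z up along the neck; x the way the side arm points.
- side_arm_end (a point): Centre of the open end of the flask's side arm, a level glass tube 10 mm thick (13 mm over its barbs), 98 mm above the flask's underside; the end is 52 mm out from the flask's axis along the flask's x. Moves with the flask, same axes as the flask.
- stopper: Grey plastic stopper, about 30 g, upright in either rack hole. Tapered plug 24 mm long (20 mm across at the foot, 26 at the top), flange 36 mm across, 4 thick, round grip 26 mm across, 22 tall. Origin: centre of the plug's foot, z up; flange from 24 to 28 mm, grip top at 50 mm. Seated, the flange rests on the flask's rim, origin 126 mm above the flask's underside.
- slim_stopper: Slim grey stopper in the other rack hole, to be left there: same flange and heights, but its grip is only 14 mm across and its plug 12 to 16 mm. Origin: centre of the plug's foot.
- rack: White plastic block 70 x 160 x 35 mm, fixed to the bench, with two upright 31 mm holes at +40 mm and -40 mm along its own y (its long side); the stoppers hang in them by their flanges, on the top face at 35 mm. Origin: centre of the underside.
- lens (a point): Centre of the front of the inspection camera's lens: black barrel 42 mm across on a cream box 56 mm wide and tall, level, on a column stand. It looks level along this point's own -x; x points back into the camera, z up. Height differs between starts (180 to 240 mm). The camera reaches 135 mm back (+x) and 28 mm above this point; nothing stands in front of it.
- stand: The camera's stand, fixed to the bench: base plate 120 mm wide, 16 mm thick, from 10 to 160 mm behind the lens, and a steel column 20 mm thick, 115 mm behind the lens, 304 mm tall. Origin: on the bench straight below the front of the lens; x points from the lens back into the camera.
- head: The camera itself, the cream box with the lens, clamped on the column; origin at the centre of the front of the lens, axes as the lens.
- plain_flask: Bystander: small clear conical flask without a side arm, 105 mm tall, base 72 mm across. Origin: centre of the underside.
- beaker: Bystander: glass beaker, 85 mm tall, 68 mm across. Origin: centre of the underside.
- bottle: Bystander: white plastic jar with a black cap, 115 mm tall, 60 mm across. Origin: centre of the underside.
There are look-alikes about, which are no part of the job. Leave any pink or turquoise look-alike of the stopper alone.

How it is judged (in metres and radians):
On the way:
1. the thick-gripped stopper is fully seated in the neck of the side-arm flask, let go, with the flask standing upright (z of stopper in the frame of flask between 0.122 and 0.1295 m and x of stopper in the frame of flask between -0.006 and 0.006 m and y of stopper in the frame of flask between -0.006 and 0.006 m and angle between the z axis of stopper and the z axis of flask, either way round below 0.12 rad and contact force between the fingers and stopper below 0.2 N and angle between flask's own z axis and vertical below 0.1 rad), for 0.2 s.
At the end, for the whole second after the job is handed in: Flask held still in the air by the fingers alone, stopper still seated (3.5 mm), upright (0.15 rad); side arm's end 55 to 105 mm before the lens, within 18 mm of its axis sideways and in height, pointing at it (0.25 rad); bystanders within 20 mm and upright (z of stopper in the frame of flask between 0.122 and 0.1295 m and x of stopper in the frame of flask between -0.006 and 0.006 m and y of stopper in the frame of flask between -0.006 and 0.006 m and angle between the z axis of stopper and the z axis of flask, either way round below 0.12 rad and contact force between the fingers and flask above 0.5 N and height (world z) of flask above 0.04 m and contact force between flask and stand below 0.2 N and contact force between flask and rack below 0.2 N and contact force between flask and beaker below 0.2 N and contact force between flask and plain_flask below 0.2 N and contact force between flask and bottle below 0.2 N and x of side_arm_end in the frame of lens between -0.105 and -0.055 m and y of side_arm_end in the frame of lens between -0.018 and 0.018 m and z of side_arm_end in the frame of lens between -0.018 and 0.018 m and x of flask in the frame of lens below -0.1 m and angle between the x axis of flask and the x axis of lens, either way round below 0.25 rad and angle between flask's own z axis and vertical below 0.15 rad and linear speed of flask below 0.03 m/s and angular speed of flask below 0.2 rad/s and distance of each of plain_flask, beaker, bottle, slim_stopper from where it was at the start of the episode below 0.02 m and angle between each of plain_flask, beaker, bottle, slim_stopper's own z axis and vertical below 0.2 rad); the arm keeps its last pose, push and grip.
It fails at once if the camera or its stand is bumped (over 5 N) by the robot or the flask (contact force between any of the arm, the fingers, flask and stand above 5 N).
It fails at once if a bystander (slim stopper, plain flask, beaker, jar) is moved over 30 mm or tipped (distance of any of plain_flask, beaker, bottle, slim_stopper from where it was at the start of the episode above 0.03 m or angle between any of plain_flask, beaker, bottle, slim_stopper's own z axis and vertical above 0.4 rad).
It also fails if it takes over 54 s, if anything falls off the work surface, if the arm or the gripper's body presses on something with over 40 N, if the wrist force passes 120 N, or if a joint passes its speed limit or range.

## Working session

There is one attempt and no reset: what is moved stays moved. The work goes in short steps, Python scripts to look and compute and a tool call to move; the robot and the scene stay as the last step left them, time stands still between calls to the robot, and variables do not carry over. Pictures are saved under pics/ and viewed, and the job is handed in when it is done.

Besides the shell and the picture viewer there is one more tool, called after "Call:" as name(argument=value, ...), one argument or row to a line, values as JSON. drive_tool: Moves the arm, as the interface text tells. Its arguments: {"type":"object","properties":{"deltas":{"type":"array","items":{"type":"array","items":{"type":"number"}}},"squeeze":{"type":"number"}},"required":["deltas"]}

```bash
mkdir -p pics
python3 - <<'E'
from plant import sensors, vision, robot
import cv2,numpy as np
s=sensors.read_state();print(s)
for n in ["scene","top","wrist"]:
    c=vision.capture(n);cv2.imwrite(f"pics/{n}0.png",c["img"][:,:,::-1]);print(n,c["intrinsics"].tolist(),np.round(c["world_to_cam"],4).tolist())
    np.savez(f"{n}0.npz",**c)
E
```

```text
{'t': 0.0, 'joints': array([-1.32968126,  0.70708513, -0.02765174,  1.48495855,  0.02203552,
        0.95091082, -0.07550678]), 'qd': array([ 0.00052708, -0.00119403,  0.00015572, -0.00059096, -0.00076737,
       -0.00022061, -0.0011227 ]), 'joint_torque': array([ 1.04064733e-03, -8.83201718e+01,  1.23482320e+00, -2.36156934e+01,
        1.68731360e-02,  6.68742199e-03, -1.26497544e-04]), 'tool_pos': array([160.38841529, 551.94373302, 252.84693506]), 'tool_rot': array([-5.48475594e-05,  1.40917080e-01,  9.90021261e-01, -5.26331725e-04]), 'contact_force': array([ 0.07317859, -0.57613973,  0.92789804]), 'ft_torque': array([-0.0301831 ,  0.07142183, -0.02963705]), 'opening': 0.9980205305593078}
scene [[487.6140053741367, 0.0, 255.35335244209253], [0.0, 487.6140053741367, 193.04395695418174], [0.0, 0.0, 1.0]] [[0.2498, 0.9682, 0.0126, -151.5236], [0.6523, -0.1587, -0.7412, -280.4165], [-0.7156, 0.1933, -0.6712, 1611.0346], [0.0, 0.0, 0.0, 1.0]]
top [[429.2722005924755, 0.0, 259.1113561794948], [0.0, 429.2722005924755, 186.49061082462634], [0.0, 0.0, 1.0]] [[-0.0153, -0.9998, -0.0147, 34.5128], [-0.9965, 0.0165, -0.0816, 582.6195], [0.0818, 0.0134, -0.9966, 1389.1377], [0.0, 0.0, 0.0, 1.0]]
wrist [[342.3715094332829, 0.0, 258.3085657208246], [0.0, 342.3715094332829, 193.3323105716963], [0.0, 0.0, 1.0]] [[0.2789, 0.9603, -0.0015, -574.0587], [0.912, -0.2644, 0.3136, -42.157], [0.3007, -0.0888, -0.9496, 380.2283], [0.0, 0.0, 0.0, 1.0]]
```

View pics/scene0.png

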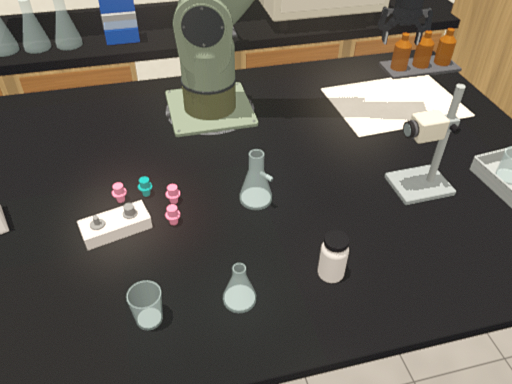

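View pics/top0.png

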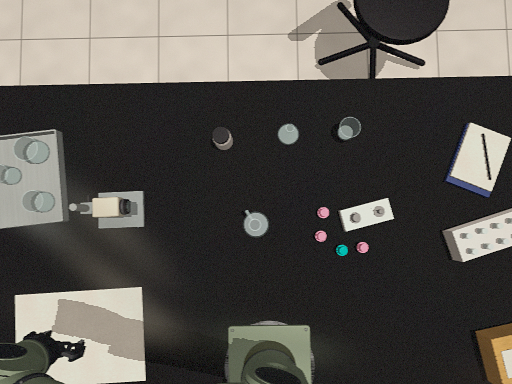

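View pics/wrist0.png

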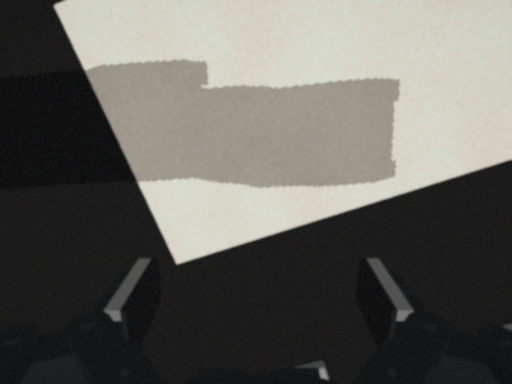

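Run:
```python
import cv2
t=cv2.imread("pics/top0.png");s=cv2.imread("pics/scene0.png")
a=cv2.resize(t[180:270,220:410],None,fx=4,fy=4,interpolation=cv2.INTER_CUBIC)
cv2.imwrite("pics/c1.png",a)
cv2.imwrite("pics/c1b.png",cv2.resize(t[170:250,55:160],None,fx=6,fy=6,interpolation=cv2.INTER_CUBIC))
cv2.imwrite("pics/c2.png",cv2.resize(s[140:250,70:290],None,fx=3.5,fy=3.5,interpolation=cv2.INTER_CUBIC))
cv2.imwrite("pics/c3.png",cv2.resize(s[80:210,375:475],None,fx=4.5,fy=4.5,interpolation=cv2.INTER_CUBIC))
```

```text
(no output)
```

View pics/c1.png

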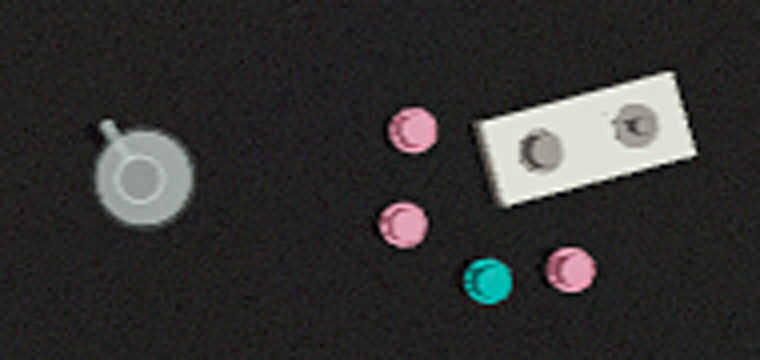

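View pics/c1b.png

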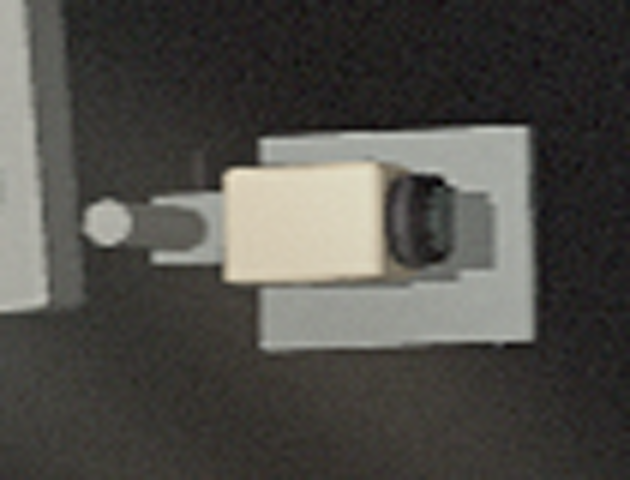

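View pics/c2.png

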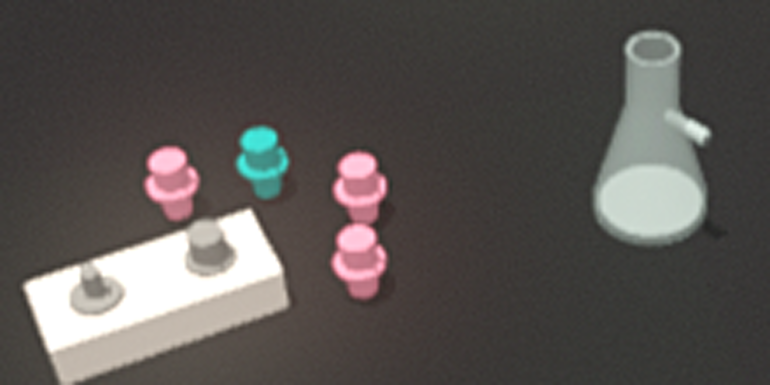

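View pics/c3.png

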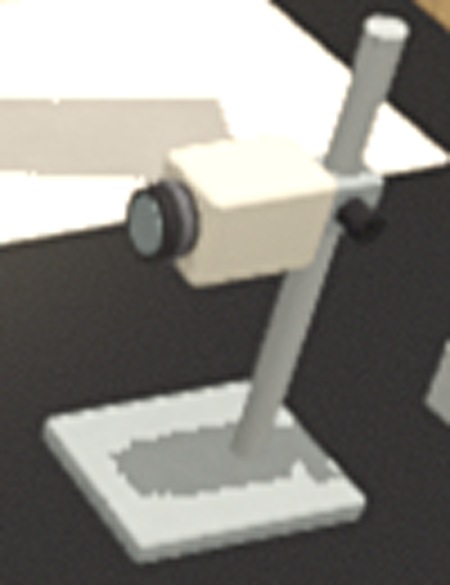

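```bash
cat > h.py <<'E'
import numpy as np,cv2
def ld(n):
    d=np.load(n);return d
def ray(c,uv):
    K=c["intrinsics"];T=c["world_to_cam"];R=T[:3,:3];o=-R.T@T[:3,3]
    d=R.T@np.linalg.solve(K,np.array([uv[0],uv[1],1.]));return o,d/np.linalg.norm(d)
def onz(c,uv,z):
    o,d=ray(c,uv);return np.round(o+d*(z-o[2])/d[2],1)
def tri(rs):
    A=0;b=0
    for o,d in rs:
        P=np.eye(3)-np.outer(d,d);A=A+P;b=b+P@o
    p=np.linalg.solve(A,b);return np.round(p,1),[round(float(np.linalg.norm((np.eye(3)-np.outer(d,d))@(p-o))),1) for o,d in rs]
def proj(c,p):
    q=c["world_to_cam"]@np.append(p,1.);q=c["intrinsics"]@q[:3];return np.round(q[:2]/q[2],1)
def cr(x,y,f,ox,oy): return ((x+.5)/f-.5+ox,(y+.5)/f-.5+oy)
E
python3 - <<'E'
from h import *
t=ld("top0.npz");s=ld("scene0.npz")
A=lambda x,y:cr(x,y,4,220,180)
B=lambda x,y:cr(x,y,6,55,170)
C=lambda x,y:cr(x,y,3.5,70,140)
D=lambda x,y:cr(x,y,4.5,375,80)
print("grip top",onz(t,A(545,149),61),onz(s,C(207,230),61))
print("slim",onz(t,A(634,126),61),onz(s,C(90,268),61))
print("rim",onz(t,A(140,180),150),onz(s,C(653,49),150))
print("base",onz(t,A(145,178),6))
print("arm",onz(t,A(106,125),98),onz(s,C(704,135),98))
print("lens",tri([ray(t,B(450,222)),ray(s,D(147,223))]))
print("coltop",onz(t,B(107,222),304),onz(s,D(387,28),304))
print("plate front",onz(t,B(530,127),16),onz(t,B(535,340),16),"back",onz(t,B(258,138),16),onz(t,B(262,349),16))
print("plate scene",onz(s,D(45,430),16),onz(s,D(137,550),16),onz(s,D(365,500),16))
print("rack",[onz(t,A(*q),35).tolist() for q in [(479,122),(672,71),(696,155),(505,207)]])
E
```

```text
grip top [ 478.1 -281.2   61. ] [ 476.1 -282.1   61. ]
slim [ 495.3 -352.3   61. ] [ 495.  -360.4   61. ]
rim [459.1  38.6 150. ] [462.4  37.4 150. ]
base [459.7  38.1   6. ]
arm [501.7  65.7  98. ] [501.2  65.1  98. ]
lens (array([517.5, 398.9, 200.5]), [2.0, 2.0])
coltop [515. 516. 304.] [517.2 513.  304. ]
plate front [576.  411.5  16. ] [458.5 407.9  16. ] back [572.3 562.8  16. ] [455.8 558.8  16. ]
plate scene [470.5 402.1  16. ] [581.8 406.5  16. ] [574.5 558.6  16. ]
rack [[501.0, -234.0, 35.0], [539.9, -391.5, 35.0], [471.6, -408.1, 35.0], [432.2, -252.9, 35.0]]
```

Candidates for the stopper, by top-view pixel:
- Thick-grip grey at (356,217), in the white rack.
- Slim grey at (379,211), in the rack.
- Pink look-alikes at (323,212), (321,236) and (363,247).
- Turquoise look-alike at (342,250).

I choose (356,217). The crops show it is grey with a wide grip and sits in the rack.

```bash
cat > plan.py <<'E'
import sys,numpy as np
from scipy.spatial.transform import Rotation as R
from plant import sensors
def plan(x,y,z,az,n,op):
    s=sensors.read_state();p=s["tool_pos"];q=s["tool_rot"];r0=R.from_quat([q[1],q[2],q[3],q[0]])
    a=np.radians(az);ty=np.array([np.cos(a),np.sin(a),0]);tz=np.array([0,0,-1.]);tx=np.cross(ty,tz)
    r1=R.from_matrix(np.stack([tx,ty,tz],1))
    rv=(r0.inv()*r1).as_rotvec();rows=[]
    for i in range(n):
        ri=r0*R.from_rotvec(rv*i/n);d=ri.inv().apply((np.array([x,y,z])-p)/n/1000)
        rows.append([round(float(v),4) for v in d]+[round(float(v),3) for v in rv/n]+[op])
    print(str(rows).replace(" ",""))
    print("t",s["t"],"p",np.round(p,1),"jaw az",np.round(np.degrees(np.arctan2(*r0.as_matrix()[:2,1][::-1])),1),"F",np.round(s["contact_force"],1),"op",round(s["opening"],3),"q",np.round(s["joints"],2))
if __name__=="__main__":
    a=list(map(float,sys.argv[1:]));plan(a[0],a[1],a[2],a[3],int(a[4]),a[5])
E
python3 plan.py 420 200 280 25 12 0.05
```

```text
[[-0.029,-0.0221,-0.0022,-0.0,0.0,0.071,0.05],[-0.0305,-0.02,-0.0022,-0.0,0.0,0.071,0.05],[-0.0318,-0.0178,-0.0022,-0.0,0.0,0.071,0.05],[-0.033,-0.0155,-0.0022,-0.0,0.0,0.071,0.05],[-0.034,-0.0131,-0.0022,-0.0,0.0,0.071,0.05],[-0.0348,-0.0107,-0.0022,-0.0,0.0,0.071,0.05],[-0.0355,-0.0082,-0.0022,-0.0,0.0,0.071,0.05],[-0.036,-0.0057,-0.0022,-0.0,0.0,0.071,0.05],[-0.0363,-0.0031,-0.0023,-0.0,0.0,0.071,0.05],[-0.0364,-0.0005,-0.0023,-0.0,0.0,0.071,0.05],[-0.0364,0.0021,-0.0023,-0.0,0.0,0.071,0.05],[-0.0361,0.0047,-0.0023,-0.0,0.0,0.071,0.05]]
t 0.15 p [160.4 552.  253. ] jaw az 73.8 F [ 0.2 -0.3 -1.1] op 0.997 q [-1.33  0.71 -0.03  1.48  0.02  0.95 -0.08]
```

Call:
drive_tool(
  deltas=[
    [-0.029, -0.022, -0.002, 0, 0, 0.071, 0.05],
    [-0.03, -0.02, -0.002, 0, 0, 0.071, 0.05],
    [-0.032, -0.018, -0.002, 0, 0, 0.071, 0.05],
    [-0.033, -0.015, -0.002, 0, 0, 0.071, 0.05],
    [-0.034, -0.013, -0.002, 0, 0, 0.071, 0.05],
    [-0.035, -0.011, -0.002, 0, 0, 0.071, 0.05],
    [-0.035, -0.008, -0.002, 0, 0, 0.071, 0.05],
    [-0.036, -0.006, -0.002, 0, 0, 0.071, 0.05],
    [-0.036, -0.003, -0.002, 0, 0, 0.071, 0.05],
    [-0.036, -0.001, -0.002, 0, 0, 0.071, 0.05],
    [-0.036, 0.002, -0.002, 0, 0, 0.071, 0.05],
    [-0.036, 0.005, -0.002, 0, 0, 0.071, 0.05],
  ],
  squeeze=30,
)

```text
t: 1.65
tool_pos: [420.4, 188.2, 276.4]
tool_rot: [-0.0, 0.547, 0.837, -0.002]
contact_force: [0.2, 0.1, -0.1]
opening: 0.586
```

```bash
python3 plan.py 465 -250 240 -30 12 0.05
```

```text
[[-0.0349,-0.0112,0.0031,-0.0,0.0,0.078,0.05],[-0.0357,-0.0085,0.0031,-0.0,0.0,0.078,0.05],[-0.0363,-0.0057,0.0031,-0.0,0.0,0.078,0.05],[-0.0366,-0.0028,0.0031,-0.0,0.0,0.078,0.05],[-0.0367,0.0,0.0031,-0.0,0.0,0.078,0.05],[-0.0366,0.0029,0.0031,-0.0,0.0,0.078,0.05],[-0.0363,0.0057,0.0031,-0.0,0.0,0.078,0.05],[-0.0357,0.0086,0.0031,-0.0,0.0,0.078,0.05],[-0.0349,0.0113,0.0031,-0.0,0.0,0.078,0.05],[-0.0339,0.014,0.003,-0.0,0.0,0.078,0.05],[-0.0327,0.0166,0.003,-0.0,0.0,0.078,0.05],[-0.0313,0.0191,0.003,-0.0,0.0,0.078,0.05]]
t 1.65 p [420.4 188.2 276.4] jaw az 23.6 F [ 0.2  0.1 -0.1] op 0.586 q [-0.6   0.52  0.18  1.84 -0.12  0.79  0.05]
```

Call:
drive_tool(
  deltas=[
    [-0.035, -0.011, 0.003, 0, 0, 0.078, 0.05],
    [-0.036, -0.008, 0.003, 0, 0, 0.078, 0.05],
    [-0.036, -0.006, 0.003, 0, 0, 0.078, 0.05],
    [-0.037, -0.003, 0.003, 0, 0, 0.078, 0.05],
    [-0.037, 0, 0.003, 0, 0, 0.078, 0.05],
    [-0.037, 0.003, 0.003, 0, 0, 0.078, 0.05],
    [-0.036, 0.006, 0.003, 0, 0, 0.078, 0.05],
    [-0.036, 0.009, 0.003, 0, 0, 0.078, 0.05],
    [-0.035, 0.011, 0.003, 0, 0, 0.078, 0.05],
    [-0.034, 0.014, 0.003, 0, 0, 0.078, 0.05],
    [-0.033, 0.017, 0.003, 0, 0, 0.078, 0.05],
    [-0.03, 0.018, 0.003, 0, 0, 0.07, 0.05],
  ],
)

```text
t: 3.15
tool_pos: [460.2, -264.8, 239.5]
tool_rot: [0.0, 0.872, 0.49, -0.001]
contact_force: [0.5, -0.0, -0.3]
opening: 0.581
```

```bash
cat > cap.py <<'E'
import sys,cv2,numpy as np
from plant import vision
for n,k in zip(sys.argv[1::2],sys.argv[2::2]):
    c=vision.capture(n);np.savez(f"{k}.npz",**c);cv2.imwrite(f"pics/{k}.png",c["img"][:,:,::-1])
E
python3 cap.py wrist w1; python3 plan.py 477 -281 150 -30 6 0.05
```

```text
[[-0.0,0.0035,0.0149,-0.0,0.001,-0.005,0.05],[-0.0001,0.0035,0.0149,-0.0,0.001,-0.005,0.05],[-0.0001,0.0035,0.0149,-0.0,0.001,-0.005,0.05],[-0.0001,0.0035,0.0149,-0.0,0.001,-0.005,0.05],[-0.0002,0.0035,0.0149,-0.0,0.001,-0.005,0.05],[-0.0002,0.0035,0.0149,-0.0,0.001,-0.005,0.05]]
t 3.2 p [ 459.4 -269.2  239.2] jaw az -31.7 F [-4.3 -5.9 -1.8] op 0.586 q [ 0.27  0.69  0.37  1.67 -0.31  0.84  0.22]
```

View pics/w1.png

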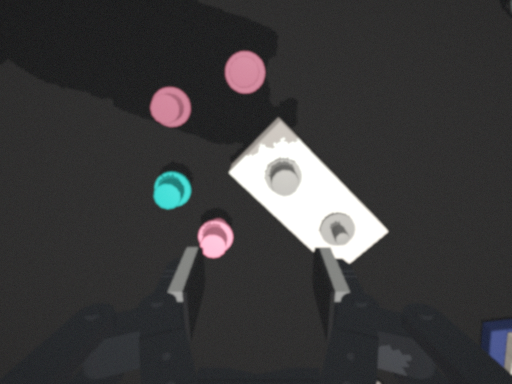

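Run:
```python
from h import *
w=ld("w1.npz")
print(onz(w,(285,181.5),61),onz(w,(284,177),39),"slim",onz(w,(341,237),61),onz(w,(337.5,229),39))
```

```text
[ 478.  -284.4   61. ] [ 477.6 -286.4   39. ] slim [ 496.3 -360.5   61. ] [ 496.9 -362.6   39. ]
```

Call:
drive_tool(
  deltas=[
    [0, 0.005, 0.015, 0, 0, 0, 0.05],
    [0, 0.005, 0.015, 0, 0, 0, 0.05],
    [0, 0.005, 0.015, 0, 0, 0, 0.05],
    [0, 0, 0.015, 0, 0, 0, 0.05],
    [0, 0, 0.015, 0, 0, 0, 0.05],
    [0, 0, 0, 0, 0, 0, 0.05],
    [0, 0, 0, 0, 0, 0, 0.05],
  ],
)

```text
t: 4.08
tool_pos: [473.5, -274.9, 157.2]
tool_rot: [-0.001, 0.872, 0.489, -0.003]
contact_force: [0.1, 0.1, -0.3]
opening: 0.583
```

```bash
python3 cap.py wrist w2; python3 plan.py 477 -281 100 -30 4 0.05
python3 - <<'E'
import cv2
a=cv2.imread("pics/w2.png");cv2.imwrite("pics/w2b.png",cv2.resize(a,(768,576)))
E
```

```text
[[-0.0008,0.0016,0.0143,-0.001,0.001,-0.006,0.05],[-0.0008,0.0016,0.0143,-0.001,0.001,-0.006,0.05],[-0.0008,0.0016,0.0143,-0.001,0.001,-0.006,0.05],[-0.0009,0.0016,0.0143,-0.001,0.001,-0.006,0.05]]
t 4.125 p [ 473.5 -274.8  157.2] jaw az -31.4 F [ 1.2 -0.3  0. ] op 0.586 q [ 0.31  0.82  0.31  1.7  -0.36  0.67  0.26]
```

View pics/w2b.png

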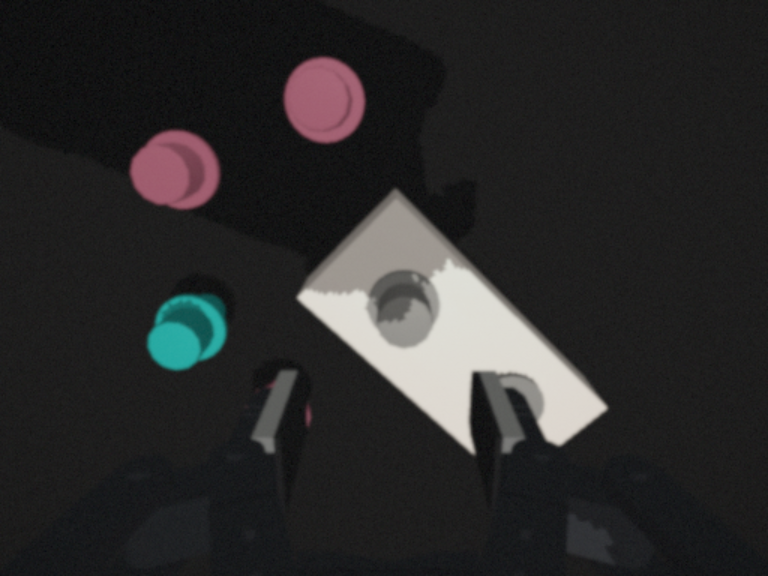

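Run:
```python
from h import *
w=ld("w2.npz");t=ld("top0.npz")
print(onz(w,cr(405,319,1.5,0,0),61),onz(w,cr(403,309,1.5,0,0),39))
for p in [(363,247),(342,250),(321,236),(323,212)]: print(onz(t,p,45))
```

```text
[ 478.3 -283.9   61. ] [ 476.2 -286.6   39. ]
[ 381.9 -304.    45. ]
[ 373.4 -236.8   45. ]
[ 418.9 -171.    45. ]
[ 495.6 -179.5   45. ]
```

```bash
python3 plan.py 478 -283 90 -30 6 0.05
```

```text
[[-0.0007,0.0014,0.0112,-0.001,0.001,-0.004,0.05],[-0.0007,0.0014,0.0112,-0.001,0.001,-0.004,0.05],[-0.0008,0.0014,0.0112,-0.001,0.001,-0.004,0.05],[-0.0008,0.0014,0.0112,-0.001,0.001,-0.004,0.05],[-0.0008,0.0014,0.0112,-0.001,0.001,-0.004,0.05],[-0.0008,0.0013,0.0112,-0.001,0.001,-0.004,0.05]]
t 4.125 p [ 473.5 -274.8  157.2] jaw az -31.4 F [ 1.2 -0.3  0. ] op 0.586 q [ 0.31  0.82  0.31  1.7  -0.36  0.67  0.26]
```

Call:
drive_tool(
  deltas=[
    [-0.002, 0.004, 0.01, -0.001, 0.001, -0.008, 0.05],
    [-0.002, 0.004, 0.01, -0.001, 0.001, -0.008, 0.05],
    [-0.001, 0, 0.012, -0.001, 0.001, -0.008, 0.05],
    [0, 0, 0.012, 0, 0, 0, 0.05],
    [0, 0, 0.012, 0, 0, 0, 0.05],
    [0, 0, 0.01, 0, 0, 0, 0.05],
    [0, 0, 0, 0, 0, 0, 0.05],
  ],
)

```text
t: 5.0
tool_pos: [477.9, -283.9, 86.3]
tool_rot: [-0.0, 0.866, 0.5, -0.0]
contact_force: [0.6, -0.0, 0.2]
opening: 0.588
```

```bash
python3 plan.py 478 -283 64 -30 4 0.05; python3 cap.py wrist w3 scene s3
python3 - <<'E'
import cv2,numpy as np
a=cv2.imread("pics/w3.png");s=cv2.imread("pics/scene3.png") if 0 else cv2.imread("pics/s3.png")
s=cv2.resize(s[130:260,60:230],None,fx=3,fy=3)
a=a[:390];h=np.zeros((390,512+0,3),np.uint8)
cv2.imwrite("pics/w3b.png",cv2.hconcat([cv2.resize(a,(400,300)),cv2.resize(s,(392,300))]))
E
```

```text
[[0.0002,-0.0001,0.0056,-0.0,0.0,0.0,0.05],[0.0002,-0.0001,0.0056,-0.0,0.0,0.0,0.05],[0.0002,-0.0001,0.0056,-0.0,0.0,0.0,0.05],[0.0002,-0.0001,0.0056,-0.0,0.0,0.0,0.05]]
t 5.0 p [ 477.9 -283.9   86.3] jaw az -29.9 F [ 0.6 -0.   0.2] op 0.588 q [ 0.36  0.94  0.24  1.72 -0.39  0.53  0.32]
```

View pics/w3b.png

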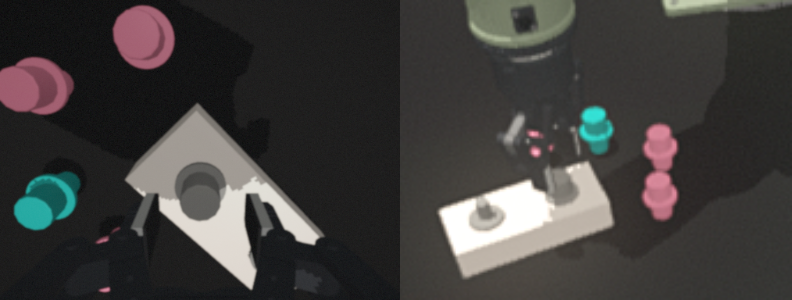

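Wrist view: the thick grip at (201,200) sits centred between the pads at columns 152 and 250. I'll descend and close.

Call:
drive_tool(
  deltas=[
    [0, 0, 0.007, 0, 0, 0, 0.05],
    [0, 0, 0.007, 0, 0, 0, 0.05],
    [0, 0, 0.006, 0, 0, 0, 0.05],
    [0, 0, 0.002, 0, 0, 0, 0.05],
    [0, 0, 0, 0, 0, 0, 0.015],
    [0, 0, 0, 0, 0, 0, 0.015],
    [0, 0, 0, 0, 0, 0, 0.015],
    [0, 0, 0, 0, 0, 0, 0.015],
    [0, 0, 0, 0, 0, 0, 0.015],
    [0, 0, 0, 0, 0, 0, 0.015],
  ],
  squeeze=40,
)

```text
t: 6.35
tool_pos: [478.6, -284.2, 64.7]
tool_rot: [0.001, 0.866, 0.5, 0.0]
contact_force: [0.6, 0.5, 0.0]
opening: 0.284
```

```bash
python3 plan.py 478 -283 64 -30 1 0.015; python3 cap.py wrist w4 scene s4
python3 - <<'E'
import cv2,numpy as np
a=cv2.imread("pics/w4.png");s=cv2.imread("pics/s4.png")
s=cv2.resize(s[130:260,60:230],None,fx=3,fy=3)
cv2.imwrite("pics/w4b.png",cv2.hconcat([cv2.resize(a,(400,300)),cv2.resize(s,(392,300))]))
E
```

```text
[[0.0008,-0.0012,0.0007,0.002,0.0,0.001,0.015]]
t 6.35 p [ 478.6 -284.2   64.7] jaw az -29.9 F [0.6 0.5 0. ] op 0.284 q [ 0.37  0.98  0.22  1.73 -0.4   0.48  0.33]
```

View pics/w4b.png

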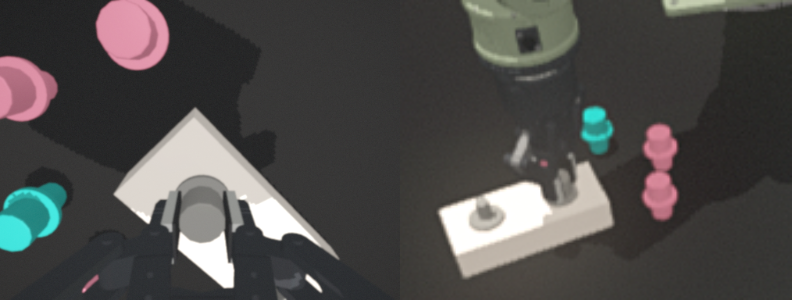

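Call:
drive_tool(
  deltas=[
    [0, 0, -0.01, 0, 0, 0, 0.015],
    [0, 0, -0.02, 0, 0, 0, 0.015],
    [0, 0, -0.03, 0, 0, 0, 0.015],
    [0, 0, -0.03, 0, 0, 0, 0.015],
    [0, 0, -0.03, 0, 0, 0, 0.015],
    [0, 0, -0.03, 0, 0, 0, 0.015],
    [0, 0, -0.025, 0, 0, 0, 0.015],
    [0, 0, -0.01, 0, 0, 0, 0.015],
    [0, 0, 0, 0, 0, 0, 0.015],
  ],
)

```text
t: 7.58
tool_pos: [477.5, -283.8, 259.9]
tool_rot: [0.002, 0.866, 0.5, 0.001]
contact_force: [-0.1, 0.4, -0.4]
opening: 0.287
```

```bash
python3 plan.py 461 0 250 0 11 0.015; python3 cap.py wrist w5 ; cp pics/w5.png pics/w5v.png
```

```text
[[0.0216,-0.0142,0.0008,0.0,0.0,-0.048,0.015],[0.0222,-0.0132,0.0008,0.0,0.0,-0.048,0.015],[0.0228,-0.0121,0.0009,0.0,0.0,-0.048,0.015],[0.0234,-0.011,0.0009,0.0,0.0,-0.048,0.015],[0.0239,-0.0099,0.0009,0.0,0.0,-0.048,0.015],[0.0243,-0.0087,0.0009,0.0,0.0,-0.048,0.015],[0.0247,-0.0075,0.0009,0.0,0.0,-0.048,0.015],[0.025,-0.0064,0.0009,0.0,0.0,-0.048,0.015],[0.0253,-0.0052,0.0009,0.0,0.0,-0.048,0.015],[0.0255,-0.0039,0.0009,0.0,0.0,-0.048,0.015],[0.0257,-0.0027,0.0009,0.0,0.0,-0.048,0.015]]
t 7.575 p [ 477.5 -283.8  259.9] jaw az -30.0 F [-0.1  0.4 -0.4] op 0.287 q [ 0.29  0.7   0.37  1.56 -0.29  0.94  0.23]
```

View pics/w5.png

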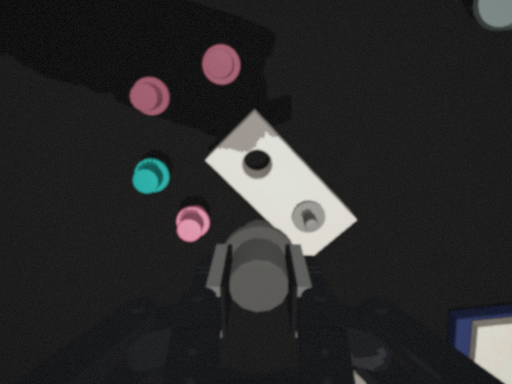

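The stopper is in the gripper at (259,275). Its rack hole is empty and the slim stopper is untouched. I'll carry it toward the flask.

Call:
drive_tool(
  deltas=[
    [0.022, -0.014, 0.001, 0, 0, -0.048, 0.015],
    [0.022, -0.013, 0.001, 0, 0, -0.048, 0.015],
    [0.023, -0.012, 0.001, 0, 0, -0.048, 0.015],
    [0.023, -0.011, 0.001, 0, 0, -0.048, 0.015],
    [0.024, -0.01, 0.001, 0, 0, -0.048, 0.015],
    [0.024, -0.009, 0.001, 0, 0, -0.048, 0.015],
    [0.025, -0.007, 0.001, 0, 0, -0.048, 0.015],
    [0.025, -0.006, 0.001, 0, 0, -0.048, 0.015],
    [0.025, -0.005, 0.001, 0, 0, -0.048, 0.015],
    [0.025, -0.004, 0.001, 0, 0, -0.048, 0.015],
    [0.02, -0.002, 0.001, 0, 0, -0.048, 0.015],
    [0, 0, 0, 0, 0, 0, 0.015],
  ],
)

```text
t: 9.12
tool_pos: [454.8, 2.6, 237.3]
tool_rot: [-0.006, 0.699, 0.715, -0.005]
contact_force: [-0.1, -0.5, -0.3]
opening: 0.286
```

```bash
python3 cap.py wrist w6 scene s6 top t6; python3 plan.py 461 38 240 0 4 0.015;python3 - <<'E'
import cv2,numpy as np
a=cv2.imread("pics/w6.png");s=cv2.imread("pics/s6.png")
s=cv2.resize(s[90:220,180:350],None,fx=3,fy=3)
cv2.imwrite("pics/w6b.png",cv2.hconcat([cv2.resize(a,(400,300)),cv2.resize(s,(392,300))]))
E
```

```text
[[0.0093,0.0016,-0.0006,-0.004,-0.0,0.004,0.015],[0.0093,0.0016,-0.0006,-0.004,-0.0,0.004,0.015],[0.0093,0.0016,-0.0006,-0.004,-0.0,0.004,0.015],[0.0093,0.0015,-0.0006,-0.004,-0.0,0.004,0.015]]
t 9.275 p [455.1   0.8 237.8] jaw az 1.0 F [-0.3 -0.4 -0.5] op 0.286 q [-0.22  0.58  0.25  1.92 -0.21  0.69  0.18]
```

View pics/w6b.png

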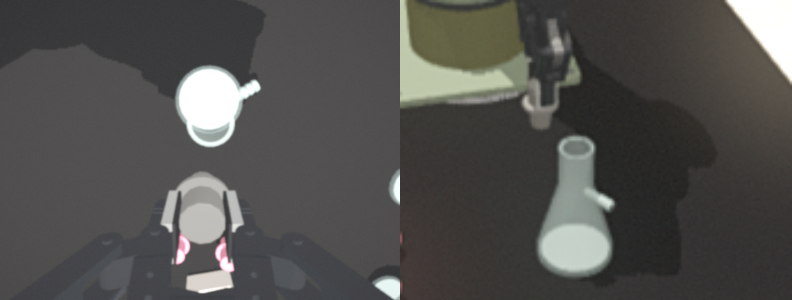

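Run:
```python
import cv2,numpy as np
a=cv2.imread("pics/w6.png");s=cv2.imread("pics/s6.png");t=cv2.imread("pics/top0.png")
L=cv2.LUT
g=lambda i:cv2.convertScaleAbs(i,alpha=1.0)
S=cv2.resize(s[140:190,235:285],(400,400),interpolation=cv2.INTER_CUBIC)
T=cv2.resize(t[200:250,230:280],(400,400),interpolation=cv2.INTER_CUBIC)
cv2.imwrite("pics/f6.png",cv2.hconcat([S,T]))
W=cv2.resize(a[70:200,210:350],None,fx=5,fy=4.6154*1.0834,interpolation=cv2.INTER_CUBIC) if 0 else cv2.resize(a[75:195,210:350],None,fx=5,fy=5,interpolation=cv2.INTER_CUBIC)
cv2.imwrite("pics/f6w.png",W)
```

```text
(no output)
```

View pics/f6.png

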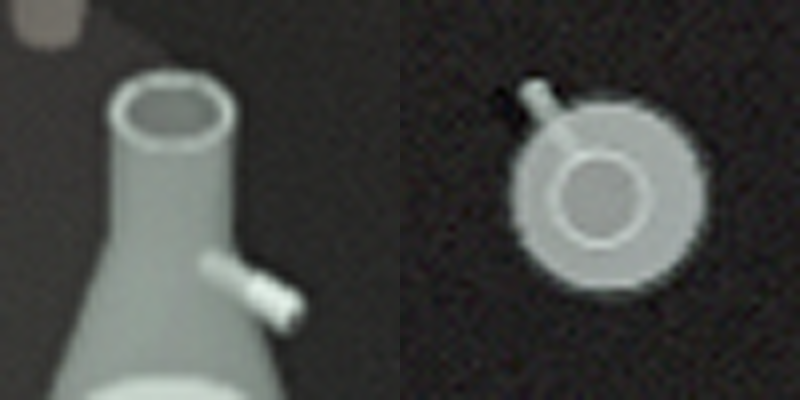

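View pics/f6w.png

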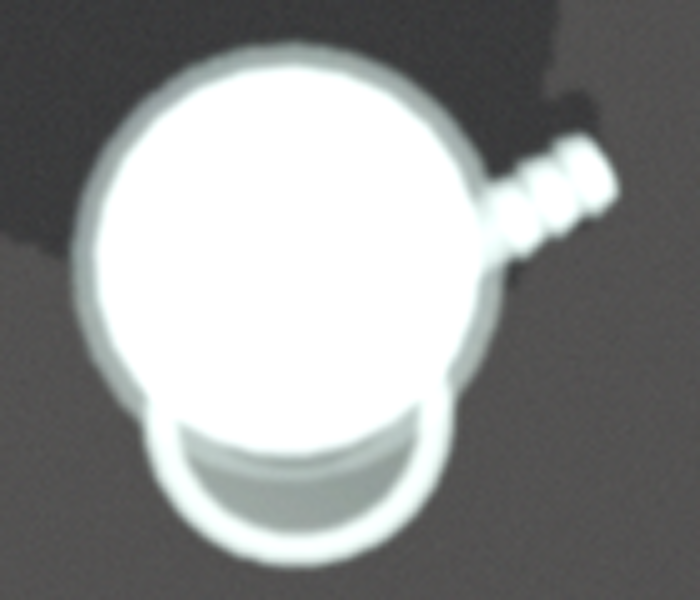

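Run:
```python
from h import *
s=ld("s6.npz");t=ld("top0.npz");w=ld("w6.npz")
print("rim s",onz(s,cr(172,111,8,235,140),150),"t",onz(t,cr(200,199,8,230,200),150),"w",onz(w,cr(298,413,5,210,75),150))
print("base t",onz(t,cr(209,196,8,230,200),6))
print("base w",onz(w,cr(287,262,5,210,75),5))
print("arm s",onz(s,cr(291,309,8,235,140),98),"t",onz(t,cr(134,88,8,230,200),98),"w",onz(w,cr(592,175,5,210,75),98))
# held stopper in wrist: grip top and expected tool axis point
from plant import sensors
```

```text
rim s [461.6  37.3 150. ] t [459.7  38.8 150. ] w [460.5  37.5 150. ]
base t [460.   38.7   6. ]
base w [460.5  37.5   5. ]
arm s [501.2  65.5  98. ] t [502.7  65.1  98. ] w [503.9  63.   98. ]
```

```bash
python3 plan.py 460.5 37.8 222 2 6 0.015
```

```text
[[0.0061,0.001,0.0026,-0.002,-0.0,-0.003,0.015],[0.0061,0.0011,0.0026,-0.002,-0.0,-0.003,0.015],[0.0061,0.0011,0.0026,-0.002,-0.0,-0.003,0.015],[0.0061,0.0011,0.0026,-0.002,-0.0,-0.003,0.015],[0.0061,0.0011,0.0026,-0.002,-0.0,-0.003,0.015],[0.0061,0.0011,0.0026,-0.002,-0.0,-0.003,0.015]]
t 9.275 p [455.1   0.8 237.8] jaw az 1.0 F [-0.3 -0.4 -0.5] op 0.286 q [-0.22  0.58  0.25  1.92 -0.21  0.69  0.18]
```

Call:
drive_tool(
  deltas=[
    [0.007, 0.001, 0.001, -0.003, 0, -0.003, 0.015],
    [0.007, 0.001, 0.002, -0.003, 0, -0.003, 0.015],
    [0.007, 0.001, 0.003, -0.003, 0, -0.003, 0.015],
    [0.007, 0.001, 0.003, -0.003, 0, -0.003, 0.015],
    [0.006, 0.001, 0.003, -0.003, 0, -0.003, 0.015],
    [0.003, 0.001, 0.002, 0, 0, 0, 0.015],
    [0, 0, 0, 0, 0, 0, 0.015],
  ],
)

```text
t: 10.15
tool_pos: [460.5, 39.6, 222.4]
tool_rot: [0.001, 0.696, 0.718, 0.001]
contact_force: [-0.3, 0.3, -0.0]
opening: 0.288
```

```bash
python3 plan.py 460.5 37.8 218 2 2 0.015
```

```text
[[-0.0009,-0.0001,0.0022,0.001,0.0,-0.002,0.015],[-0.0009,-0.0001,0.0022,0.001,0.0,-0.002,0.015]]
t 10.15 p [460.5  39.6 222.4] jaw az 1.8 F [-0.3  0.3 -0. ] op 0.288 q [-0.3   0.61  0.24  1.93 -0.23  0.63  0.12]
```

Call:
drive_tool(
  deltas=[
    [-0.002, 0, 0.002, 0.001, 0, 0, 0.015],
    [0, 0, 0.002, 0, 0, 0, 0.015],
    [0, 0, 0, 0, 0, 0, 0.015],
  ],
)

```text
t: 10.52
tool_pos: [460.7, 36.9, 218.2]
tool_rot: [0.0, 0.696, 0.718, 0.0]
contact_force: [0.7, -0.4, -0.2]
opening: 0.284
```

```bash
python3 cap.py wrist w7 scene s7; python3 plan.py 460.5 37.8 218 2 1 0.015;python3 - <<'E'
import cv2,numpy as np
a=cv2.imread("pics/w7.png");s=cv2.imread("pics/s7.png")
s=cv2.resize(s[120:220,210:310],(400,400),interpolation=cv2.INTER_CUBIC)
cv2.imwrite("pics/w7b.png",cv2.hconcat([cv2.resize(a[200:384,160:344],(400,400)),s]))
E
```

```text
[[0.0009,-0.0001,0.0003,0.001,0.0,-0.004,0.015]]
t 10.625 p [460.7  36.9 218.3] jaw az 1.8 F [-0.9 -0.5  0.6] op 0.284 q [-0.29  0.61  0.24  1.93 -0.23  0.62  0.13]
```

View pics/w7b.png

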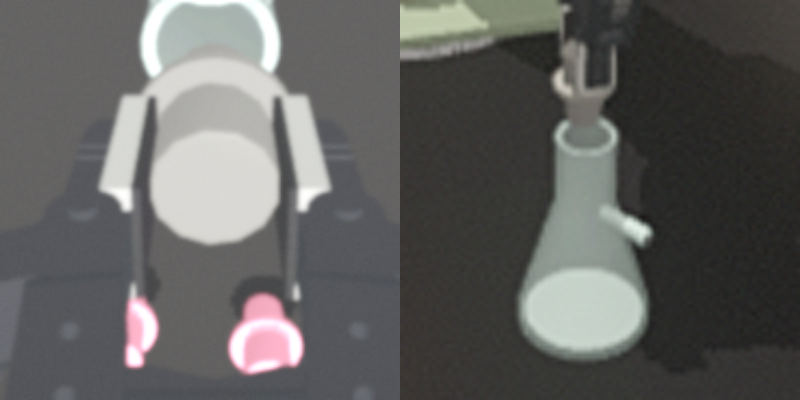

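Run:
```python
from h import *
s=ld("s7.npz");w=ld("w7.npz")
print(onz(w,cr(215,187,400/184,160,200),214.6))
print("foot s",onz(s,cr(586,118,4,110,120),164.6), proj(s,(460.5,37.5,164.6)),proj(s,(460.5,37.5,150)), cr(586,136,4,110,120))
```

```text
[461.9  34.9 214.6]
foot s [463.5  36.7 164.6] [256.1 148.4] [256.1 153.2] (256.125, 153.625)
```

Call:
drive_tool(
  deltas=[
    [0.0015, 0, 0.004, 0, 0, 0, 0.015],
    [0, 0, 0.005, 0, 0, 0, 0.015],
    [0, 0, 0.005, 0, 0, 0, 0.015],
    [0, 0, 0.005, 0, 0, 0, 0.015],
    [0, 0, 0.003, 0, 0, 0, 0.015],
    [0, 0, 0, 0, 0, 0, 0.015],
  ],
)

```text
t: 11.38
tool_pos: [460.6, 38.5, 194.5]
tool_rot: [0.0, 0.696, 0.718, 0.0]
contact_force: [-0.1, -0.5, -0.3]
opening: 0.285
```

```bash
python3 plan.py 460.5 37.8 182 2 4 0.015
```

```text
[[-0.0002,-0.0,0.0031,0.0,0.0,-0.001,0.015],[-0.0002,-0.0,0.0031,0.0,0.0,-0.001,0.015],[-0.0002,-0.0,0.0031,0.0,0.0,-0.001,0.015],[-0.0002,-0.0,0.0031,0.0,0.0,-0.001,0.015]]
t 11.375 p [460.6  38.5 194.5] jaw az 1.8 F [-0.1 -0.5 -0.3] op 0.285 q [-0.28  0.65  0.22  1.96 -0.25  0.55  0.14]
```

Call:
drive_tool(
  deltas=[
    [-0.001, 0, 0.003, 0, 0, 0, 0.015],
    [0, 0, 0.003, 0, 0, 0, 0.015],
    [0, 0, 0.003, 0, 0, 0, 0.015],
    [0, 0, 0.002, 0, 0, 0, 0.015],
    [0, 0, 0, 0, 0, 0, 0.015],
  ],
)

```text
t: 12.0
tool_pos: [460.7, 37.5, 182.9]
tool_rot: [0.0, 0.696, 0.718, 0.0]
contact_force: [0.7, -0.0, -0.1]
opening: 0.29
```

```bash
python3 cap.py scene s8 wrist w8; python3 plan.py 460.5 37.8 180 2 4 0.015;python3 - <<'E'
import cv2,numpy as np
a=cv2.imread("pics/w8.png");s=cv2.imread("pics/s8.png")
s=cv2.resize(s[120:220,210:310],(400,400),interpolation=cv2.INTER_CUBIC)
cv2.imwrite("pics/w8b.png",cv2.hconcat([cv2.resize(a[200:384,160:344],(400,400)),s]))
E
```

```text
[[0.0001,-0.0001,0.0008,0.0,0.0,-0.001,0.015],[0.0001,-0.0001,0.0008,0.0,0.0,-0.001,0.015],[0.0001,-0.0001,0.0008,0.0,0.0,-0.001,0.015],[0.0001,-0.0001,0.0008,0.0,0.0,-0.001,0.015]]
t 12.1 p [460.8  37.5 183. ] jaw az 1.8 F [ 0.2 -0.2 -0.9] op 0.29 q [-0.27  0.67  0.2   1.98 -0.26  0.51  0.15]
```

View pics/w8b.png

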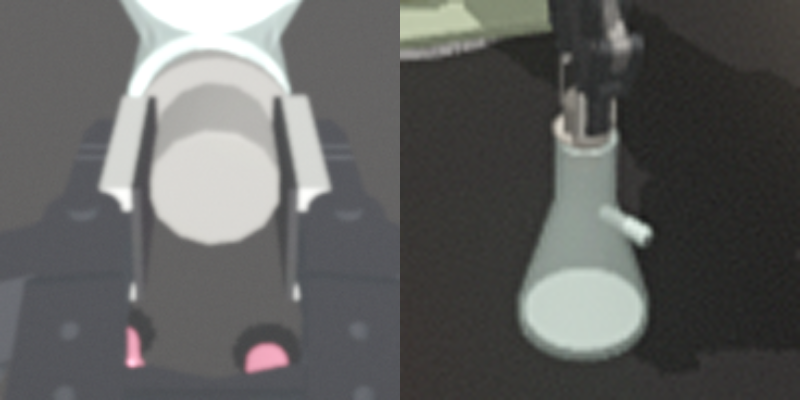

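Call:
drive_tool(
  deltas=[
    [0, 0, 0.002, 0, 0, 0, 0.015],
    [0, 0, 0.0015, 0, 0, 0, 0.015],
    [0, 0, 0, 0, 0, 0, 0.015],
  ],
)

```text
t: 12.48
tool_pos: [460.7, 37.6, 179.5]
tool_rot: [0.0, 0.696, 0.718, 0.0]
contact_force: [-0.9, -0.4, 1.7]
opening: 0.288
```

```bash
python3 plan.py 460.5 37.8 180 2 1 0.015
```

```text
[[0.0002,-0.0002,-0.0005,0.001,-0.0,-0.004,0.015]]
t 12.475 p [460.7  37.6 179.5] jaw az 1.8 F [-0.9 -0.4  1.7] op 0.288 q [-0.26  0.68  0.2   1.98 -0.26  0.5   0.15]
```

Call:
drive_tool(
  deltas=[
    [0, 0, 0, 0, 0, 0, 0.032],
    [0, 0, 0, 0, 0, 0, 0.036],
    [0, 0, 0, 0, 0, 0, 0.045],
    [0, 0, 0, 0, 0, 0, 0.05],
    [0, 0, -0.01, 0, 0, 0, 0.05],
    [0, 0, -0.02, 0, 0, 0, 0.06],
    [0, 0, -0.02, 0, 0, 0, 0.07],
    [0, 0, -0.02, 0, 0, 0, 0.075],
    [0, 0, 0, 0, 0, 0, 0.075],
  ],
)

```text
t: 13.6
tool_pos: [460.7, 37.3, 254.1]
tool_rot: [0.001, 0.696, 0.718, 0.001]
contact_force: [-0.2, -0.5, -1.1]
opening: 0.875
```

```bash
python3 cap.py scene s9 wrist w9; python3 plan.py 460.5 37.8 180 2 4 0.075;python3 - <<'E'
import cv2,numpy as np
a=cv2.imread("pics/w9.png");s=cv2.imread("pics/s9.png")
s=cv2.resize(s[120:220,210:310],(400,400),interpolation=cv2.INTER_CUBIC)
cv2.imwrite("pics/w9b.png",cv2.hconcat([cv2.resize(a[120:384,128:392],(400,400)),s]))
E
```

```text
[[0.0001,0.0001,0.0182,0.0,0.0,-0.001,0.075],[0.0001,0.0001,0.0182,0.0,0.0,-0.001,0.075],[0.0001,0.0001,0.0182,0.0,0.0,-0.001,0.075],[0.0001,0.0001,0.0182,0.0,0.0,-0.001,0.075]]
t 13.7 p [460.3  37.3 252.7] jaw az 1.7 F [ 0.4  0.2 -0.3] op 0.881 q [-0.31  0.56  0.27  1.88 -0.21  0.72  0.11]
```

View pics/w9b.png

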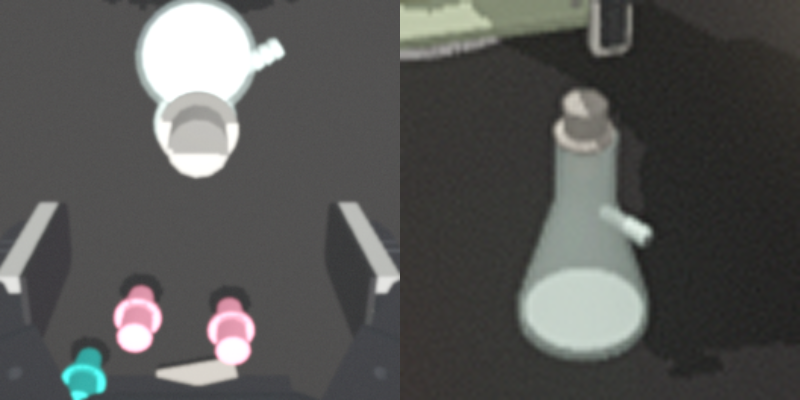

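The stopper is seated, with its flange on the rim at (585,137) in the crop. Next I'll lower the open jaws around the neck.

Call:
drive_tool(
  deltas=[
    [0, 0, 0.015, 0, 0, 0, 0.075],
    [0, 0, 0.02, 0, 0, 0, 0.075],
    [0, 0, 0.02, 0, 0, 0, 0.075],
    [0, 0, 0.02, 0, 0, 0, 0.075],
    [0, 0, 0.015, 0, 0, 0, 0.075],
    [0, 0, 0.012, 0, 0, 0, 0.075],
    [0, 0, 0.008, 0, 0, 0, 0.075],
    [0, 0, 0.003, 0, 0, 0, 0.075],
    [0, 0, 0, 0, 0, 0, 0.075],
  ],
)

```text
t: 14.82
tool_pos: [458.5, 36.9, 132.9]
tool_rot: [-0.001, 0.696, 0.718, -0.002]
contact_force: [0.1, -0.7, 0.4]
opening: 0.882
```

```bash
python3 cap.py scene s10 wrist w10; python3 plan.py 460.5 37.8 134 2 1 0.075;python3 - <<'E'
import cv2,numpy as np
a=cv2.imread("pics/w10.png");s=cv2.imread("pics/s10.png")
s=cv2.resize(s[120:220,210:310],(400,400),interpolation=cv2.INTER_CUBIC)
cv2.imwrite("pics/w10b.png",cv2.hconcat([cv2.resize(a[120:384,128:392],(400,400)),s]))
E
```

```text
[[0.0008,0.0019,-0.0008,-0.004,0.001,-0.005,0.075]]
t 14.925 p [458.6  37.  133.2] jaw az 1.7 F [ 0.6  0.1 -0.5] op 0.877 q [-0.24  0.77  0.15  2.03 -0.29  0.37  0.18]
```

View pics/w10b.png

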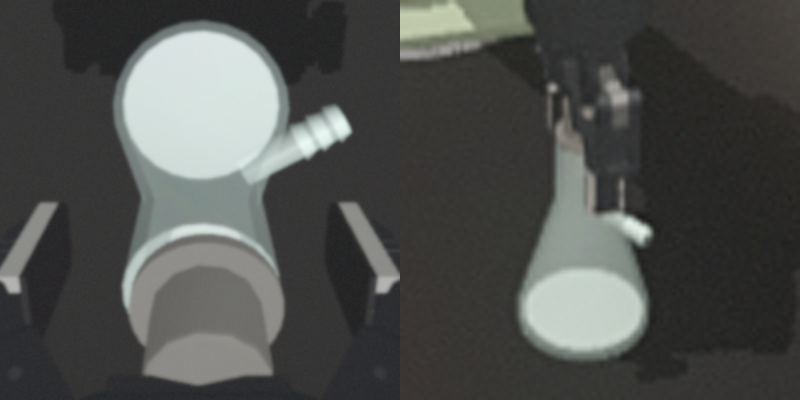

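Call:
drive_tool(
  deltas=[
    [0.0008, 0.002, 0, -0.003, 0.001, 0, 0.07],
    [0, 0, 0, 0, 0, 0, 0.05],
    [0, 0, 0, 0, 0, 0, 0.042],
    [0, 0, 0, 0, 0, 0, 0.03],
    [0, 0, 0, 0, 0, 0, 0.025],
    [0, 0, 0, 0, 0, 0, 0.025],
    [0, 0, 0, 0, 0, 0, 0.025],
    [0, 0, 0, 0, 0, 0, 0.025],
  ],
  squeeze=60,
)

```text
t: 15.92
tool_pos: [460.7, 38.0, 133.9]
tool_rot: [-0.0, 0.696, 0.718, -0.0]
contact_force: [-1.2, 0.3, 1.6]
opening: 0.426
```

```bash
python3 cap.py scene s11; python3 plan.py 460.5 37.8 134 2 1 0.075;python3 - <<'E'
import cv2,numpy as np
s=cv2.imread("pics/s11.png")
s=cv2.resize(s[100:220,190:310],(500,500),interpolation=cv2.INTER_CUBIC)
cv2.imwrite("pics/w11b.png",s)
E
```

```text
[[-0.0002,-0.0002,-0.0001,-0.001,-0.0,-0.005,0.075]]
t 15.975 p [460.6  38.  133.9] jaw az 1.7 F [-1.  -0.4  1.8] op 0.426 q [-0.24  0.77  0.15  2.02 -0.29  0.38  0.18]
```

View pics/w11b.png

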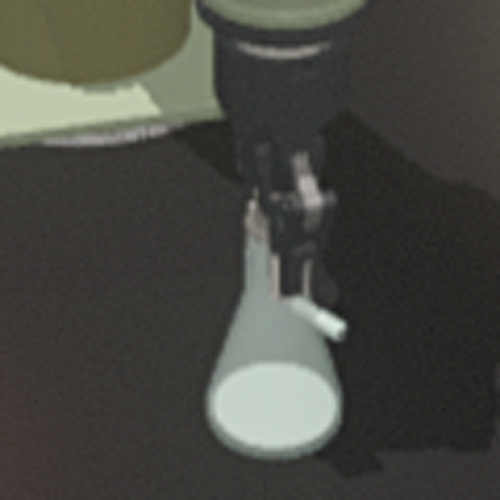

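Call:
drive_tool(
  deltas=[
    [0, 0, -0.005, 0, 0, 0, 0.025],
    [0, 0, -0.01, 0, 0, 0, 0.025],
    [0, 0, -0.015, 0, 0, 0, 0.025],
    [0, 0, -0.02, 0, 0, 0, 0.025],
    [0, 0, -0.02, 0, 0, 0, 0.025],
    [0, 0, -0.015, 0, 0, 0, 0.025],
    [0, 0, -0.01, 0, 0, 0, 0.025],
    [0, 0, -0.005, 0, 0, 0, 0.025],
    [0, 0, 0, 0, 0, 0, 0.025],
  ],
)

```text
t: 17.1
tool_pos: [460.5, 37.9, 240.6]
tool_rot: [0.0, 0.696, 0.718, 0.0]
contact_force: [-0.1, -0.6, -1.3]
opening: 0.435
```

```bash
python3 plan.py 519 200 236 61 12 0.025; python3 cap.py scene s12;python3 - <<'E'
import cv2,numpy as np
s=cv2.imread("pics/s12.png")
s=cv2.resize(s[80:200,190:310],(500,500),interpolation=cv2.INTER_CUBIC)
cv2.imwrite("pics/w12b.png",s)
E
```

```text
[[0.0134,0.0053,0.0004,0.0,0.0,-0.086,0.025],[0.0129,0.0064,0.0004,0.0,0.0,-0.086,0.025],[0.0123,0.0075,0.0004,0.0,0.0,-0.086,0.025],[0.0116,0.0085,0.0004,0.0,0.0,-0.086,0.025],[0.0108,0.0095,0.0004,0.0,0.0,-0.086,0.025],[0.0099,0.0104,0.0004,0.0,0.0,-0.086,0.025],[0.009,0.0112,0.0004,0.0,0.0,-0.086,0.025],[0.008,0.0119,0.0004,0.0,0.0,-0.086,0.025],[0.0069,0.0126,0.0004,0.0,0.0,-0.086,0.025],[0.0058,0.0131,0.0004,0.0,0.0,-0.086,0.025],[0.0047,0.0136,0.0004,0.0,0.0,-0.086,0.025],[0.0035,0.0139,0.0004,0.0,0.0,-0.086,0.025]]
t 17.1 p [460.5  37.9 240.6] jaw az 1.7 F [-0.1 -0.6 -1.3] op 0.435 q [-0.3   0.58  0.26  1.9  -0.22  0.69  0.12]
```

View pics/w12b.png

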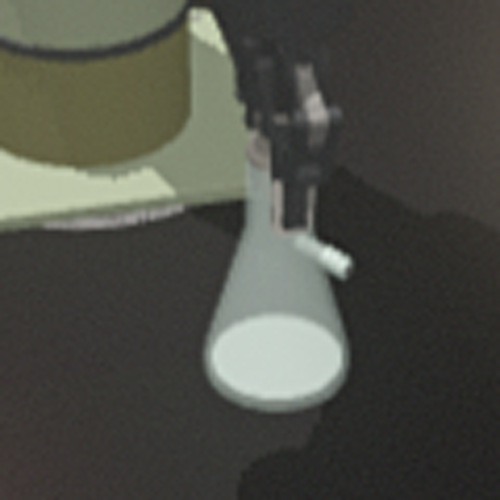

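The flask is off the bench and upright in the fingers. I'll turn and carry it to a standoff point.

Call:
drive_tool(
  deltas=[
    [0.007, 0.003, 0, 0, 0, -0.045, 0.025],
    [0.013, 0.006, 0, 0, 0, -0.086, 0.025],
    [0.012, 0.007, 0, 0, 0, -0.086, 0.025],
    [0.012, 0.008, 0, 0, 0, -0.086, 0.025],
    [0.011, 0.009, 0, 0, 0, -0.086, 0.025],
    [0.01, 0.01, 0, 0, 0, -0.086, 0.025],
    [0.009, 0.011, 0, 0, 0, -0.086, 0.025],
    [0.008, 0.012, 0, 0, 0, -0.086, 0.025],
    [0.007, 0.012, 0, 0, 0, -0.086, 0.025],
    [0.006, 0.013, 0, 0, 0, -0.086, 0.025],
    [0.005, 0.013, 0, 0, 0, -0.07, 0.025],
    [0.003, 0.01, 0, 0, 0, -0.045, 0.025],
  ],
)

```text
t: 18.65
tool_pos: [514.6, 204.3, 236.9]
tool_rot: [-0.002, 0.262, 0.965, 0.0]
contact_force: [0.4, -0.7, -1.7]
opening: 0.429
```

```bash
python3 plan.py 520 240 236 61 6 0.025; python3 cap.py scene s13 top t13;python3 - <<'E'
import cv2,numpy as np
s=cv2.imread("pics/s13.png");t=cv2.imread("pics/t13.png")
a=cv2.resize(s[60:220,270:470],None,fx=2,fy=2,interpolation=cv2.INTER_CUBIC)
b=cv2.resize(t[150:310,40:240],None,fx=2,fy=2,interpolation=cv2.INTER_CUBIC)
cv2.imwrite("pics/w13b.png",cv2.hconcat([a,b]))
E
```

```text
[[0.0022,0.0056,0.0002,-0.0,-0.001,-0.004,0.025],[0.0022,0.0056,0.0002,-0.0,-0.001,-0.004,0.025],[0.0022,0.0056,0.0002,-0.0,-0.001,-0.004,0.025],[0.0022,0.0056,0.0002,-0.0,-0.001,-0.004,0.025],[0.0021,0.0056,0.0002,-0.0,-0.001,-0.004,0.025],[0.0021,0.0056,0.0002,-0.0,-0.001,-0.004,0.025]]
t 18.65 p [514.6 204.3 236.9] jaw az 59.7 F [ 0.4 -0.7 -1.7] op 0.429 q [-0.42  0.7  -0.02  1.58  0.01  0.86  0.59]
```

View pics/w13b.png

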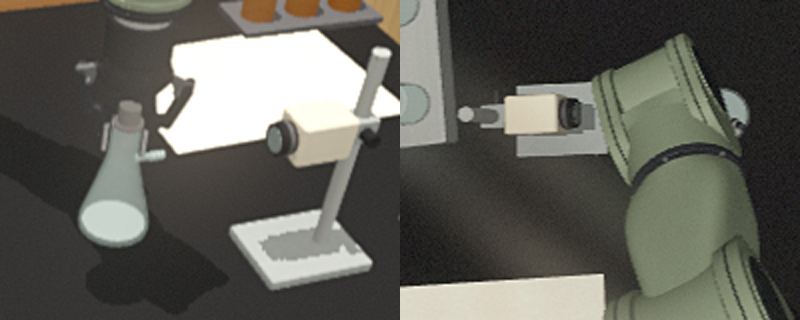

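Call:
drive_tool(
  deltas=[
    [0.002, 0.005, 0, 0, -0.001, -0.006, 0.025],
    [0.002, 0.006, 0, 0, -0.001, -0.006, 0.025],
    [0.002, 0.006, 0, 0, -0.001, -0.006, 0.025],
    [0.002, 0.006, 0, 0, -0.001, -0.006, 0.025],
    [0.002, 0.005, 0, 0, 0, 0, 0.025],
    [0.002, 0.003, 0, 0, 0, 0, 0.025],
    [0, 0, 0, 0, 0, 0, 0.025],
  ],
)

```text
t: 19.62
tool_pos: [519.6, 239.0, 236.9]
tool_rot: [-0.0, 0.251, 0.968, -0.0]
contact_force: [0.3, 0.4, -2.8]
opening: 0.426
```

```bash
python3 plan.py 520 240 236 61 1 0.025; python3 cap.py scene s14 top t14 wrist w14;python3 - <<'E'
import cv2,numpy as np
s=cv2.imread("pics/s14.png")
cv2.imwrite("pics/w14b.png",cv2.resize(s[80:180,290:450],None,fx=5,fy=5,interpolation=cv2.INTER_CUBIC))
cv2.imwrite("pics/s14f.png",cv2.hconcat([cv2.resize(s,(400,300)),cv2.resize(cv2.imread("pics/w14.png"),(400,300))]))
E
```

```text
[[0.0002,0.0011,0.0009,-0.001,-0.0,-0.001,0.025]]
t 19.625 p [519.6 239.  236.9] jaw az 60.9 F [ 0.3  0.4 -2.8] op 0.426 q [-0.48  0.72 -0.02  1.52  0.02  0.9   0.56]
```

View pics/w14b.png

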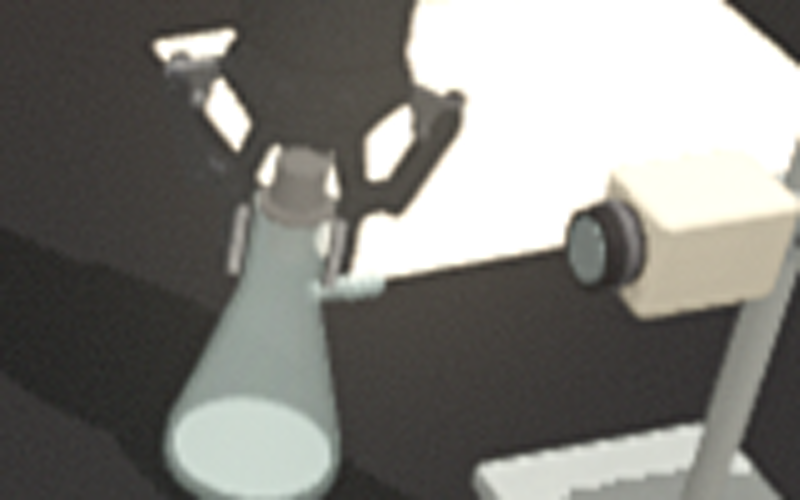

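View pics/s14f.png

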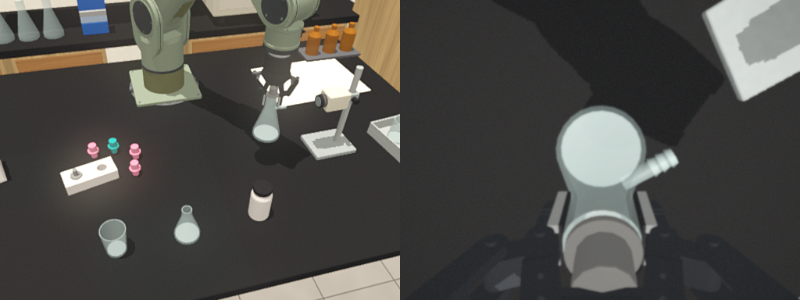

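```bash
python3 - <<'E'
import cv2
w=cv2.imread("pics/w14.png");cv2.imwrite("pics/w14c.png",cv2.resize(w[130:330,190:390],(600,600),interpolation=cv2.INTER_CUBIC))
E
python3 - <<'E'
from h import *
s=ld("s14.npz");w=ld("w14.npz");t=ld("top0.npz")
E=cr(383,286,5,290,80)
print("arm s@z200",onz(s,E,200),"tri",tri([ray(s,E),ray(w,(275/.78125,157/.78125))]))
L=cr(590,247,5,290,80)
print("lens on scene @z",[onz(s,L,z).tolist() for z in (197,200,203)])
print(tri([ray(s,L),ray(t,cr(450,222,6,55,170))]))
# barrel: vertical extents of lens disc in scene
print(onz(s,cr(590,207,5,290,80),220),onz(s,cr(590,287,5,290,80),180))
E
```

```text
arm s@z200 [523. 291. 200.] tri (array([522.2, 290.6, 199.4]), [0.8, 0.8])
lens on scene @z [[512.7, 405.5, 197.0], [516.5, 402.8, 200.0], [520.3, 400.1, 203.0]]
(array([517.7, 399.2, 201. ]), [2.4, 2.4])
[511.2 400.7 220. ] [522.3 404.6 180. ]
```

View pics/w14c.png

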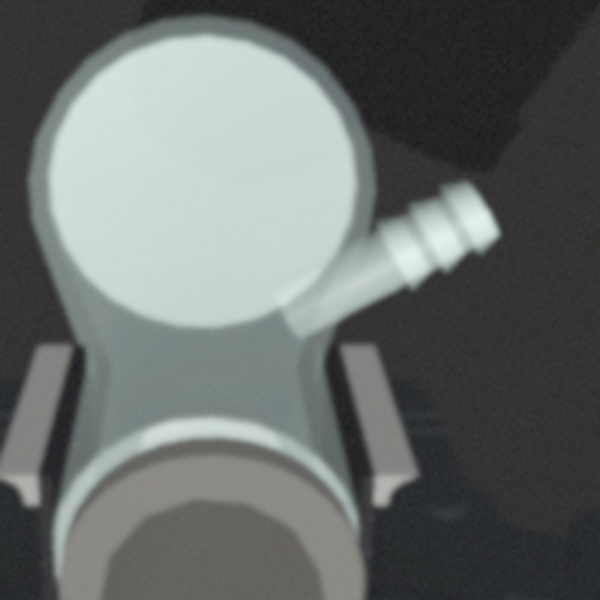

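```bash
python3 plan.py 520.5 268 237 65 6 0.025
```

```text
[[0.0023,0.0044,-0.0,-0.0,0.0,-0.012,0.025],[0.0022,0.0044,-0.0,-0.0,0.0,-0.012,0.025],[0.0022,0.0044,-0.0,-0.0,0.0,-0.012,0.025],[0.0021,0.0044,-0.0,-0.0,0.0,-0.012,0.025],[0.0021,0.0045,-0.0,-0.0,0.0,-0.012,0.025],[0.002,0.0045,-0.0,-0.0,0.0,-0.012,0.025]]
t 19.775 p [519.7 238.5 236.9] jaw az 60.9 F [ 0.4  0.5 -2.4] op 0.427 q [-0.48  0.72 -0.02  1.52  0.02  0.9   0.56]
```

Call:
drive_tool(
  deltas=[
    [0.002, 0.004, 0, 0, 0, -0.012, 0.025],
    [0.002, 0.004, 0, 0, 0, -0.012, 0.025],
    [0.002, 0.004, 0, 0, 0, -0.012, 0.025],
    [0.002, 0.004, 0, 0, 0, -0.012, 0.025],
    [0.002, 0.004, 0, 0, 0, -0.012, 0.025],
    [0.001, 0.003, 0, 0, 0, -0.01, 0.025],
    [0.001, 0.001, 0, 0, 0, 0, 0.025],
    [0, 0, 0, 0, 0, 0, 0.025],
    [0, 0, 0, 0, 0, 0, 0.025],
  ],
)

```text
t: 20.9
tool_pos: [520.1, 267.1, 236.9]
tool_rot: [-0.0, 0.215, 0.977, -0.0]
contact_force: [-0.7, -0.1, -1.5]
opening: 0.43
```

```bash
python3 plan.py 520.5 268 237 65 1 0.025; python3 cap.py scene s15 top t15 wrist w15;python3 - <<'E'
import cv2,numpy as np
s=cv2.imread("pics/s15.png");w=cv2.imread("pics/w15.png")
cv2.imwrite("pics/s15b.png",cv2.resize(s[80:180,300:460],None,fx=5,fy=5,interpolation=cv2.INTER_CUBIC))
cv2.imwrite("pics/w15b.png",cv2.hconcat([cv2.resize(w[130:330,190:390],(400,400),interpolation=cv2.INTER_CUBIC),cv2.resize(cv2.imread("pics/t15.png")[100:300,40:240],(400,400))]))
E
```

```text
[[0.0,0.001,-0.0001,-0.001,0.0,0.004,0.025]]
t 20.9 p [520.1 267.1 236.9] jaw az 65.2 F [-0.7 -0.1 -1.5] op 0.43 q [-0.51  0.74 -0.04  1.47  0.03  0.93  0.58]
```

View pics/s15b.png

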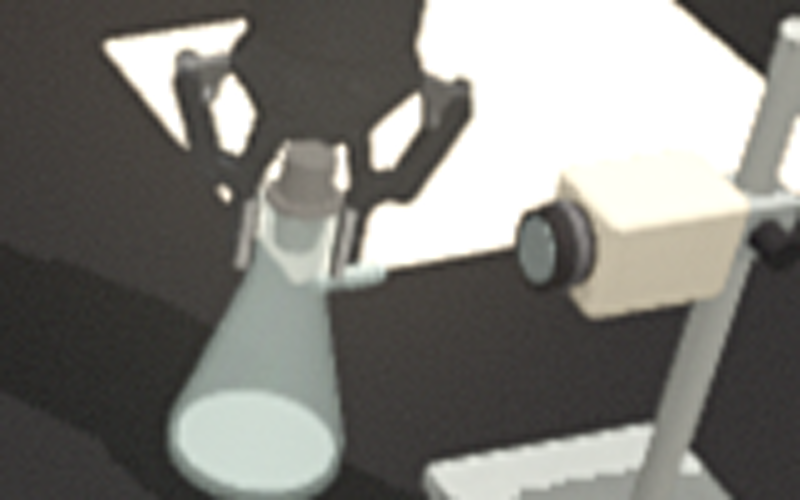

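View pics/w15b.png

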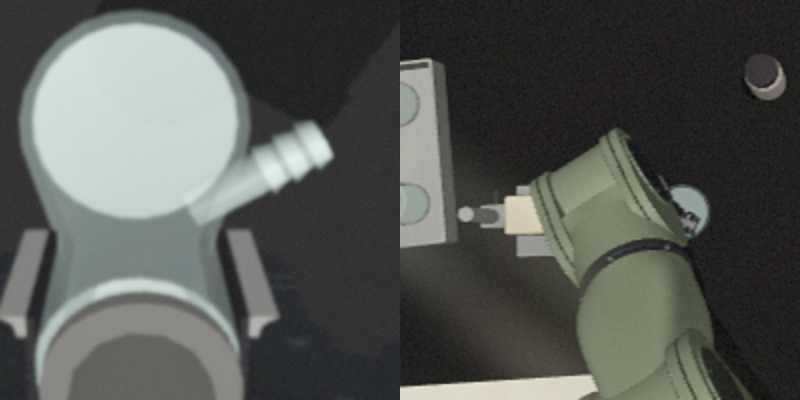

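Run:
```python
from h import *
s=ld("s15.npz");w=ld("w15.npz")
E=cr(386,272,5,300,80);W=cr(322,145,2,190,130)
e,r=tri([ray(s,E),ray(w,W)]);L=np.array([517.5,400.5,201]);a=np.radians(91.2);X=np.array([np.cos(a),np.sin(a),0]);Y=np.array([-X[1],X[0],0])
print(e,r,"rel lens x,y,z",(e-L)@X,(e-L)@Y,(e-L)[2])
d=e-np.array([520.1,267.1,0]);print("az",np.degrees(np.arctan2(d[1],d[0])),np.hypot(d[0],d[1]))
print("lens recheck",tri([ray(s,cr(538,250,5,300,80)),ray(ld("top0.npz"),cr(450,222,6,55,170))]))
```

```text
[518.8 318.7 200.4] [1.4, 1.4] rel lens x,y,z -81.80928505409074 0.4133750579413432 -0.5999999999999943
az 91.44319302797369 51.6163733712472
lens recheck (array([517.5, 399.2, 199.2]), [1.9, 1.9])
```

Run:
```python
from plant import sensors,robot
import cv2,numpy as np
a=cv2.imread("pics/scene0.png");b=cv2.imread("pics/s15.png")
for n,(x0,y0,x1,y1) in dict(slim=(85,210,115,235),beaker=(120,275,170,335),plain=(215,255,265,315),jar=(310,225,355,285)).items():
    print(n,cv2.phaseCorrelate(a[y0:y1,x0:x1].mean(2).astype(np.float32),b[y0:y1,x0:x1].mean(2).astype(np.float32)))
print(np.abs(sensors.read_state()["qd"]).max())
print(robot.hand_in())
```

```text
slim ((0.016170611985700134, 0.4984474459761845), 1.000464706460635)
beaker ((-0.025872526058503098, 0.027568771962950933), 0.9664174200693766)
plain ((-0.03634284924902431, -0.040664971777324865), 0.927536865234375)
jar ((0.4830065186720951, 0.037574330930269184), 0.9832294754187266)
0.0012936109969232494
the job is handed in; nothing more can be done
None
```

The thick-gripped stopper is seated in the side-arm flask, and I handed the job in with the flask held upright and still in front of the inspection camera. `hand_in` gave no verdict, so what follows is from my own checks.

- **Stopper:** After I let go, the pictures showed its flange on the rim and the stopper upright. It still looked seated in the final picture.
- **Side arm:** The open end was about 82 mm in front of the lens. It was within about 1 mm of the lens axis sideways and in height, and pointed along it to within about 1°. My two views of the end disagreed by about 1.5 mm, and my lens height readings ranged from 199 to 201 mm. Both are well inside the limits.
- **Hold:** The flask was held in the air at about 60 N grip, with joint speeds near zero (0.001 rad/s). The clock read about 21 s of the 54 s allowed.
- **Bystanders:** The slim stopper, beaker, plain flask and jar showed no more than 0.5 px of shift from the first picture.
- **Camera:** I never felt a push that would mean contact with the camera or its stand.

No check failed.

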